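# Lock the battery cap of the kitchen scale

## Task

The kitchen scale lies face down with a new battery in it, and its slotted battery cap stands loose in the well. Take the stubby wide-bladed screwdriver from the wooden block, set its blade in the slot, press the cap gently down against its spring and turn it about a quarter turn clockwise until it seats, locked and flush. Then put the screwdriver back in its hole in the block; press and turn with a light hand, as the plastic cracks if forced, and leave the other things where they are.

Things in the scene. Friction and masses are not known exactly. Their poses are not given: they have to be found in the camera images.
- scale: Kitchen scale lying face down, fixed: pale moulded tub 136 x 184 mm on a glass platform 148 x 196 mm; its flat underside faces up at z 32 mm, with four rubber feet 4 mm high near the corners. Origin: centre of its lower side, on the worktop; x across, y along the long side, z up. Battery well at x 0, y +34 mm; moulded bars beside the well: one at x+ and x- (open), two at y+ and y- (locked).
- well_mouth (a point): Centre of the battery well (bore 37.6 mm), level with the underside. A contact spring in the well pushes the cap up: it starts to yield at 2 N, then 0.7 N per mm, and bottoms hard at 6.8 mm (7 N). The cap's lugs drop through notches at the well's x+ and x- sides; they clear the rim and can turn only with the cap pressed at least 5.3 mm below its start (about 6 N).
- lock_mark (a point): Double bar by the well's y+ side, 27 mm from its centre. Hidden under the rim, a cam ramp draws the turning lugs to 6 mm below start; then they meet a solid stop, 77 to 106 degrees clockwise (from above) from the notches: where differs each time and must be felt. Turning takes about 0.03 N m, against the stop it climbs at once. Let off there, the spring lifts the lugs into pockets: locked.
- battery_cap: Grey cap, a disc 36 mm across, 10 mm thick, with two lugs. Origin: centre of its lower face; z up; x along the slot and through both lugs (both ways are alike). At the start it stands 4 mm proud, origin at z 26 mm, lugs in the notches; locked it is flush, origin at 22 mm. It cracks if the blade loads it (push and twist) with over 30 N; 7 N of push and 0.14 N m come near that.
- cap_slot (a point): Centre of the slot's mouth, in the cap's top face, 10 mm above the cap's origin. The slot is 22 mm long, 4.8 mm wide and 4.5 mm deep, closed at its ends.
- driver: Stubby wide-bladed screwdriver, about 90 g, 96 mm long, standing blade down in the block. Origin: middle of the blade's tip; z up the tool, x along the blade's width. Blade 18 mm wide (x), 2.8 mm thick (y), straight for 9 mm, then a 10 mm round shank up to 40 mm. In the block the shoulder under its handle rests on the block's top, tip 10 mm above the worktop.
- driver_handle (a point): Middle of the screwdriver's grey handle, 68 mm above the blade's tip. The handle is 26 x 26 mm square with flat sides across x and y, and reaches from 40 to 96 mm above the tip.
- tool_block: Fixed wooden block 60 x 156 mm, 50 mm high, with two round bores 22 mm across and 44 mm deep at y -42 and +42 mm on its centre line. Origin: centre of its underside, z up. One bore holds the stubby driver, the other the slim one; which is which varies.
- slim_driver: Slim screwdriver with a round grey waisted handle 16 to 26 mm across, 94 mm long, in the other bore of the block; not needed. Origin: its tip.
- old_cell: Spent button cell, steel disc 30 mm across, 6 mm high, lying loose by the scale. Origin: centre of its lower face.
- kitchen_timer: Loose white kitchen timer 65 mm across, 55 mm high, behind the work. Origin: centre of its underside.
- salt_shaker: Loose salt shaker 44 mm across, 90 mm high, behind the block. Origin: centre of its underside.

How it is judged:
By the outcome, as a careful person would: the job done as asked, in the order asked, and still so for the second after the job is handed in, with the robot touching nothing.
It also fails if it takes over 72 s, if anything falls off the work surface, if the arm or the gripper's body presses on something with over 40 N, if the wrist force passes 120 N, or if a joint passes its speed limit or range.

## Robot

A 6-joint arm with a two-finger parallel gripper is mounted at the origin on a cart in front of the work surface, level with it; the furniture and walls round the work are solid. World frame = base frame: x ahead of the robot, y to its left, z up, the work surface at z = 0. Lengths are in mm, angles in rad, forces in N, time in s.
With the tool pointing down it reaches from about 275 to 825 mm from the base axis. Payload 5.2 kg.
Tool frame: the origin (TCP) lies at the very end of the fingers, on their centre line; the grasp point (between the pads) lies 19 mm behind it; z points along the fingers, y is the line along which they close (so a half turn about z gives the same grasp; the last joint's range is limited). The gripper opens to 93 mm and grips with 3 to 60 N. Pads are 15 mm wide; open, the fingers measure 128 mm over their backs; the gripper's body (75 mm by 188 mm) begins 65 mm behind the grasp point.
Start: joints at [0.945, 0.259, 1.535, -0, 1.348, -0.203], TCP at [225.653, 501.583, 218.653] pointing down, gripper open.
Joint ranges: [-3.14, 3.14], [-0.91, 2.08], [0.19, 2.58], [-1.22, 4.36], [0.22, 2.71], [-3.12, 3.12]. Speed limits (rad/s): [2.57, 2.57, 3.14, 3.14, 3.14, 3.14].

## Interface

Orientations are given as [roll, pitch, yaw] about the fixed x, y, z axes, in that order (R = Rz(yaw) Ry(pitch) Rx(roll)).
In Python, from bench import robot gives the robot as it stands. The module is installed in compiled form; this text tells all that it offers. Calls block until the motion is done:
- robot.move_ptp(position, orientation): joint-space move of the TCP to a pose.
- robot.move_linear(position, ori=None, speed=150, f_stop=None): straight line of the TCP; ori=None keeps the orientation; speed is the mean speed in mm/s. With f_stop (N) it stops when the force on the tool has changed by that much, and returns True; else False.
- robot.move_j(angles): joint-space move.
- robot.move_gripper(opening): opening from 0.0 (shut) to 1.0 (fully open); the grip force is fixed at half the most; returns when the fingers have stopped.
- robot.sleep(seconds).
- robot.inverse_kinematics(position, orientation): joint angles nearest the present ones, or None.
- robot.get_image(name): name is "side" or "top"; returns a dict with "img" (400x640x3 uint8, blue, green, red), "fovy" (degrees; the focal length in pixels is half the picture's height over the tangent of half this angle, whatever the lens; pixels are square), "cx", "cy" (the principal point, pixels), "eye" and "orientation" of the camera in the world. Camera axes: x right, y down, z forward; pixel columns grow to the right and rows downward; lengths in mm; the calibration is good to about 2 mm. A picture is of the moment at which its call begins. There is no depth.
A pose or a line that the arm cannot do raises robot.MotionError and nothing moves.
- robot.hand_in(): hands the job in; it is judged then, once.
Readings, each from a call of its own:
- robot.current_t(): time.
- robot.current_qpos(): joint angles.
- robot.current_joint_vel(): joint speeds.
- robot.current_joint_efforts(): joint torques, N m.
- robot.current_tcp_pos(): TCP position.
- robot.current_eef_rot(): TCP orientation.
- robot.current_contact_force(): force on the tool from outside, world axes, zero at the start.
- robot.current_ft_torque(): the same for the moment, N m.
- robot.current_gripper_width(): opening from 0.0 (shut) to 1.0 (fully open).
- robot.current_finger_force(): force on a finger pad.
Only numpy, scipy, OpenCV 4.12 (cv2) and the standard library are available. Lean on these libraries where they do the work, as an engineer would, in place of code of your own. Each camera call takes 0.05 s, during which the arm holds its last target. There are 200 camera calls.

## Working session

There is one attempt and no reset: what is moved stays moved. The work goes in short steps, each a Python script; the robot and the scene stay as the last script left them, time stands still between calls to the robot, and variables do not carry over. Pictures are saved under pics/ and viewed, at most 10 in all, crops included, and the job is handed in when it is done.

```bash
mkdir -p pics; cat > h.py <<'E'
import numpy as np, cv2
from scipy.spatial.transform import Rotation as R
from bench import robot
def cam(name):
    d=robot.get_image(name); d['f']=200/np.tan(np.radians(d['fovy'])/2); return d
def RM(o):
    o=np.array(o,float); return o if o.shape==(3,3) else R.from_euler('xyz',o).as_matrix()
def ray(d,u,v):
    r=RM(d['orientation'])@np.array([(u-d['cx'])/d['f'],(v-d['cy'])/d['f'],1]); return np.array(d['eye'],float),r
def onz(d,u,v,z):
    e,r=ray(d,u,v); return e+r*(z-e[2])/r[2]
def proj(d,p):
    c=RM(d['orientation']).T@(np.array(p,float)-d['eye']); return c[:2]/c[2]*d['f']+[d['cx'],d['cy']]
def tri(a,ua,b,ub):
    e1,r1=ray(a,*ua); e2,r2=ray(b,*ub); t=np.linalg.lstsq(np.c_[r1,-r2],e2-e1,rcond=None)[0]
    p,q=e1+r1*t[0],e2+r2*t[1]; return (p+q)/2,np.linalg.norm(p-q)
E
python3 - <<'E'
from h import *
for n in ('side','top'):
    d=cam(n); cv2.imwrite(f'pics/{n}0.png',d['img']); print(n,{k:d[k] for k in d if k!='img'})
print(robot.current_t(),robot.current_tcp_pos(),robot.current_eef_rot(),robot.current_gripper_width())
E
```

```text
side {'fovy': 52.94178629168607, 'cx': 315.1460002785258, 'cy': 198.16520159976568, 'eye': array([ 400.9607289 , -781.82409544,  688.14001209]), 'orientation': array([-2.27856246e+00, -2.27536340e-03, -2.61631395e-01]), 'f': np.float64(401.64878827718985)}
top {'fovy': 46.42154148447817, 'cx': 319.37235292174273, 'cy': 197.75769580075033, 'eye': array([ 474.68339526,  -94.3352503 , 1140.7594688 ]), 'orientation': array([-3.04147968,  0.01661184, -1.56161529]), 'f': np.float64(466.3928039434436)}
0.1 [225.36732069 501.16556435 217.91255777] [-3.13998172e+00 -2.99823119e-04  2.71879372e+00] 0.9979703770813483
```

View pics/side0.png

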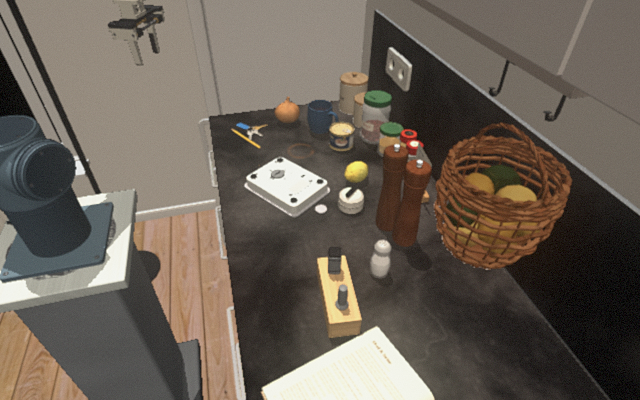

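View pics/top0.png

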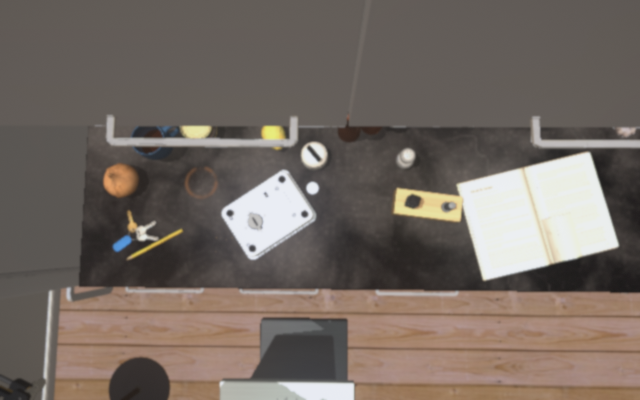

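Side view: the scale is at (288,185) with the cap near (277,174). The block is at (338,295), with a square dark handle at (334,260) and a round one at (342,297). Top view: scale at (268,215), cap at (255,222), block at (428,205), square handle at (413,201). Next I'll enlarge these areas.

```bash
python3 - <<'E'
from h import *
def crop(d,u,v,w,h): 
    return cv2.resize(d['img'][v:v+h,u:u+w],(400,300),interpolation=cv2.INTER_CUBIC)
s,t=cam('side'),cam('top')
a=np.hstack([crop(t,215,165,108,81+0) if 0 else crop(t,215,167,104,96-18),crop(t,388,175,80,60)])
b=np.hstack([crop(s,240,150,96,72),crop(s,290,240,80,60)])
# top scale crop 104x78 at (215,167)
cv2.imwrite('pics/c1.png',np.vstack([a,b]))
E
```

```text
(no output)
```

View pics/c1.png

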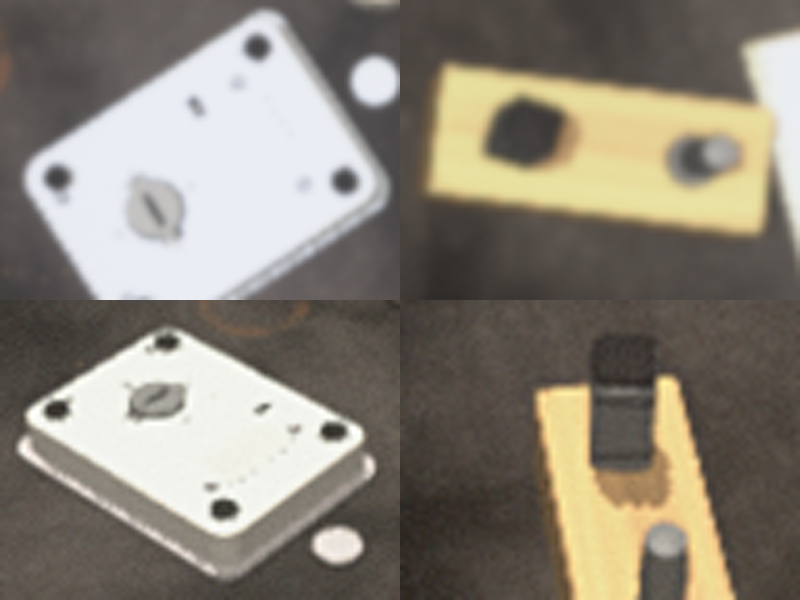

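The enlargement (top row from the top camera) shows the grey cap with its dark slot on the scale, which has four black feet. The stubby square handle is turned roughly 30° to the block. The slim driver is in the bore at the −y end.

```bash
cat > meas.py <<'E'
from h import *
def avg(n,k=6):
    ds=[cam(n) for _ in range(k)]; d=ds[0]; d['img']=np.mean([x['img'] for x in ds],0); return d
K=6
def up(d,u,v,w,h):
    return cv2.resize(d['img'][v:v+h,u:u+w].astype(np.float32),None,fx=K,fy=K,interpolation=cv2.INTER_CUBIC)
def px(p,u,v): return (np.array(p)+.5)/K-.5+[u,v]
def blobs(m,lo,hi):
    n,l,st,c=cv2.connectedComponentsWithStats(m.astype(np.uint8)); 
    return [(c[i],st[i,4]/K/K,l==i) for i in range(1,n) if lo<st[i,4]/K/K<hi]
E
python3 - <<'E'
from meas import *
s,t=avg('side'),avg('top')
import pickle; pickle.dump((s,t),open('st.pkl','wb'))
for n,d,(u,v,w,h) in (('top',t,(215,165,110,100)),('side',s,(240,150,96,72))):
    g=up(d,u,v,w,h).mean(2)
    m=(g>150).astype(np.uint8); c=max(cv2.findContours(m,cv2.RETR_EXTERNAL,cv2.CHAIN_APPROX_NONE)[0],key=cv2.contourArea)
    inn=np.zeros_like(m); cv2.drawContours(inn,[cv2.convexHull(c)],-1,1,-1); inn=cv2.erode(inn,np.ones((13,13)))
    print(n,'dark');[print(px(c,u,v).round(2),round(a,1)) for c,a,_ in blobs((g<110)&(inn>0),2,80)]
    print(n,'grey');[print(px(c,u,v).round(2),round(a,1)) for c,a,_ in blobs((g<195 if n=='top' else g<185)&(inn>0),30,400)]
for n,d,(u,v,w,h) in (('top',t,(388,175,80,60)),('side',s,(290,240,80,100))):
    I=up(d,u,v,w,h); sat=I.max(2)-I.min(2); g=I.mean(2)
    c=max(cv2.findContours((sat>45).astype(np.uint8),cv2.RETR_EXTERNAL,cv2.CHAIN_APPROX_NONE)[0],key=cv2.contourArea)
    q=cv2.boxPoints(cv2.minAreaRect(c)) if n=='top' else cv2.approxPolyDP(cv2.convexHull(c),12,True)[:,0]
    print(n,'block',[px(p,u,v).round(1).tolist() for p in q])
    for c,a,m in blobs((sat<35)&(g<75),20,600):
        k=max(cv2.findContours(m.astype(np.uint8),cv2.RETR_EXTERNAL,cv2.CHAIN_APPROX_NONE)[0],key=cv2.contourArea)
        print('dark',px(c,u,v).round(1),round(a),[px(p,u,v).round(1).tolist() for p in cv2.approxPolyDP(cv2.convexHull(k),5,True)[:,0]] if a<350 else '')
a=cv2.resize(t['img'][205:235,235:275].astype(np.uint8),(400,300),interpolation=cv2.INTER_CUBIC)
b=cv2.resize(s['img'][160:190,258:298].astype(np.uint8),(400,300),interpolation=cv2.INTER_CUBIC)
c=cv2.resize(t['img'][185:215,395:435].astype(np.uint8),(400,300),interpolation=cv2.INTER_CUBIC)
d=cv2.resize(s['img'][242:280,310:360].astype(np.uint8),(400,300),interpolation=cv2.INTER_CUBIC)
cv2.imwrite('pics/c2.png',np.vstack([np.hstack([a,c]),np.hstack([b,d])]))
E
```

```text
top dark
[281.46 178.88] 18.6
[229.46 212.82] 20.3
[304.22 213.68] 19.6
[251.87 248.03] 20.6
top grey
[287.73 228.28] 196.4
[281.44 178.87] 47.0
[229.68 213.17] 54.6
[304.25 213.62] 48.0
[255.56 221.26] 175.8
[251.83 247.92] 51.4
side dark
[279.53 159.74] 13.1
[277.56 172.43] 3.9
[253.18 175.89] 16.8
[272.1  176.38] 2.2
[319.51 181.08] 16.9
[293.29 199.74] 20.4
side grey
[277.04 173.93] 103.1
[293.34 199.82] 32.7
top block [[391.4, 213.7], [394.9, 186.8], [463.6, 195.6], [460.2, 222.5]]
dark [412.8 201. ] 114 [[411.6, 195.2], [419.4, 198.2], [417.6, 204.6], [413.2, 206.8], [406.1, 203.8], [408.2, 197.4]]
dark [403.3 226.4] 560 
dark [450.  233.4] 31 [[457.9, 232.4], [456.9, 234.4], [440.8, 234.4], [443.4, 231.9]]
side block [[343.8, 254.6], [361.4, 319.4], [358.8, 332.9], [329.1, 337.1], [316.4, 258.4]]
dark [333.1 270.3] 23 [[339.2, 271.4], [328.4, 271.9], [328.4, 265.1], [339.6, 269.1]]
dark [343.1 337.7] 71 [[357.1, 334.8], [349.2, 339.4], [329.1, 339.4], [328.8, 338.4]]
```

View pics/c2.png

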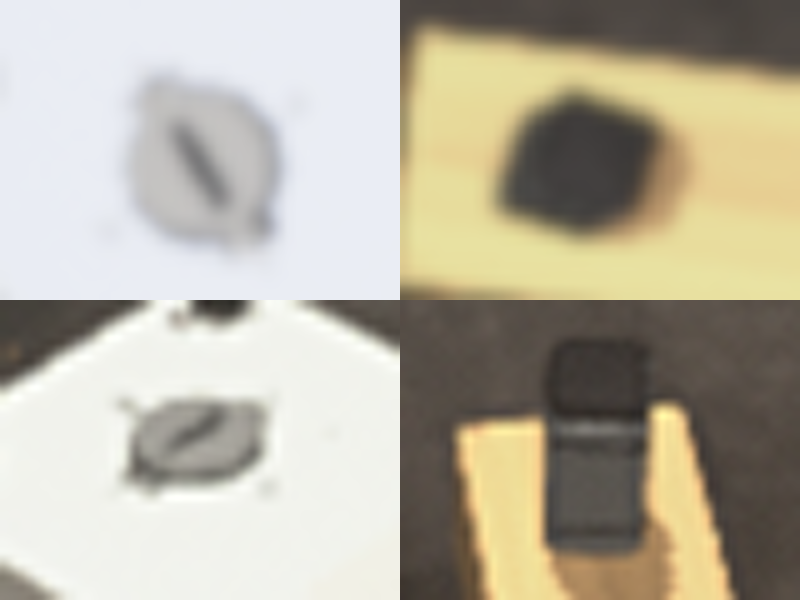

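```bash
python3 - <<'E'
from meas import *
import pickle; s,t=pickle.load(open('st.pkl','rb'))
# feet: match and triangulate
ft=[(281.46,178.88),(229.46,212.82),(304.22,213.68),(251.87,248.03)]
fs=[(319.51,181.08),(279.53,159.74),(293.29,199.74),(253.18,175.89)]
P=[]
for a,b in zip(ft,fs):
    p,g=tri(t,a,s,b); P.append(p); print('foot',p.round(1),round(g,1),onz(t,*a,36)[:2].round(1),onz(s,*b,36)[:2].round(1))
P=np.array(P); print('centre',P.mean(0).round(1))
for d in (t,s):
    F=np.array([onz(d,*q,36)[:2] for q in (ft if d is t else fs)])
    y=((F[1]+F[3])-(F[0]+F[2]))/4; ax=y/np.linalg.norm(y); c=F.mean(0)
    print('scale c',c.round(1),'y axis deg',np.degrees(np.arctan2(ax[1],ax[0])).round(2),'sizes',np.linalg.norm(F[0]-F[1]).round(1),np.linalg.norm(F[0]-F[2]).round(1),'well',(c+34*ax).round(1))
print('cap',tri(t,(255.56,221.26),s,(277.04,173.93)),onz(t,255.56,221.26,34),onz(s,277.04,173.93,34))
# slot: darkness weighted moments
for n,d,(u,v,w,h),sel in (('top',t,(235,205,40,30),(248,213,262,230)),('side',s,(258,160,40,30),(273,169,282.5,176.5))):
    g=up(d,u,v,w,h).mean(2); yy,xx=np.mgrid[:g.shape[0],:g.shape[1]]; X=(xx+.5)/K-.5+u; Y=(yy+.5)/K-.5+v
    in_=(X>sel[0])&(X<sel[2])&(Y>sel[1])&(Y<sel[3]); med=np.median(g[in_]); wt=np.where(in_,np.clip(med-15-g,0,None),0)
    m=cv2.moments(wt.astype(np.float32)); c=np.array([m['m10'],m['m01']])/m['m00']; a=.5*np.arctan2(2*m['mu11'],m['mu20']-m['mu02'])
    uv=px(c,u,v); dv=np.array([np.cos(a),np.sin(a)])*3
    A,B=onz(d,*(uv-dv),36),onz(d,*(uv+dv),36); print(n,'slot',uv.round(2),onz(d,*uv,36).round(1),np.degrees(np.arctan2(*(B-A)[1::-1])).round(1)); 
    if n=='top': ut=uv
print('slot tri',tri(t,ut,s,uv))
# block
Q=[[391.4,213.7],[394.9,186.8],[463.6,195.6],[460.2,222.5]]; B=np.array([onz(t,*q,50) for q in Q]); print('block',B.round(1).tolist(),B.mean(0).round(1),np.linalg.norm(B[0]-B[1]),np.linalg.norm(B[1]-B[2]))
y=B[1]+B[0]-B[2]-B[3]; y/=np.linalg.norm(y); print('yaw of y axis',np.degrees(np.arctan2(y[1],y[0])),'bores',(B.mean(0)+42*y).round(1),(B.mean(0)-42*y).round(1))
print('side block corners',[onz(s,*q,50).round(1).tolist() for q in ([343.8,254.6],[316.4,258.4])])
b=B.mean(0)+42*y
print('proj handle top/bot top:',proj(t,[*b[:2],106]),proj(t,[*b[:2],50]),'side',proj(s,[*b[:2],106]),proj(s,[*b[:2],50]))
def cl(i): 
    i=np.clip((i-20)*3.2,0,255).astype(np.uint8); return cv2.resize(i,(400,400),interpolation=cv2.INTER_CUBIC)
cv2.imwrite('pics/c3.png',np.hstack([cl(t['img'][188:213,400:425]),cl(s['img'][245:275,320:350])]))
E
```

```text
foot [629.1  16.3  37.2] 2.0 [630.2  16.2] [628.5  17.8]
foot [546.7 138.7  36.9] 2.3 [547.8 138.8] [545.7 140.1]
foot [546.2 -39.3  37.1] 2.0 [547.2 -39.3] [545.5 -37.9]
foot [464.1  83.3  37. ] 1.8 [465.   83.3] [463.3  84.7]
centre [546.5  49.8  37.1]
scale c [547.6  49.8] y axis deg 123.87 sizes 147.7 99.9 well [528.6  78. ]
scale c [545.7  51.2] y axis deg 123.95 sizes 147.7 100.0 well [526.8  79.4]
cap (array([527.31404387,  76.07283513,  36.59805673]), np.float64(1.88000725273139)) [528.37388988  76.36228843  34.        ] [526.87638558  79.57342416  34.        ]
top slot [254.93 221.46] [527.8  77.5  36. ] -141.5
side slot [277.85 172.96] [529.4  80.6  36. ] -21.2
slot tri (array([528.26721385,  77.03299067,  38.75842079]), np.float64(1.2364593208963752))
block [[547.9, -243.9, 50.0], [611.3, -252.5, 50.0], [591.7, -412.7, 50.0], [528.7, -403.4, 50.0]] [ 569.9 -328.1   50. ] 63.9677684370574 161.3797517302923
yaw of y axis 83.07725849437718 bores [ 575.  -286.4   50. ] [ 564.8 -369.8   50. ]
side block corners [[606.3, -253.2, 50.0], [548.0, -248.5, 50.0]]
proj handle top/bot top: [413.97583668 200.03575812] [409.54583844 202.31007456] side [335.12825907 250.94021878] [334.17016003 269.60373464]
```

View pics/c3.png

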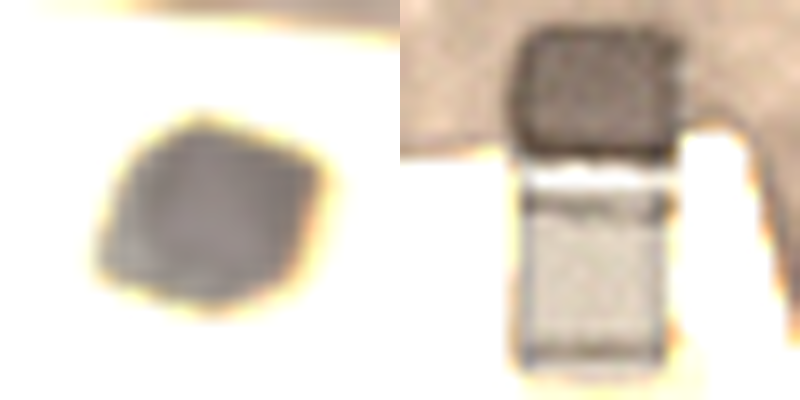

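The contrast crop shows the handle's top face squarely facing the side camera: centre (334.3,251.4) in side, hexagon centre (412.8,201) in top. Its faces therefore lie at about −19.5° mod 90. The feet triangulate to z≈37 (36 expected) and 147.7×100 mm apart, and the two views agree on the well to 2 mm.

Before moving I'll check the tall mills against the gripper body, and the handle centre.

```bash
python3 - <<'E'
from meas import *
import pickle; s,t=pickle.load(open('st.pkl','rb'))
print('mill bases (side,z0)',onz(s,405,243,0).round(),onz(s,388,230,0).round(),'tops vs top cam',tri(t,(348,130),s,(396,152)),tri(t,(372,127),s,(418,166)))
print('shaker',onz(s,380,277,0).round())
print('handle: side top face @106',onz(s,334.35,251.4,106).round(1),'top hexagon @78',onz(t,412.8,201,78).round(1), 'tri top face', tri(t,(414.8,200.6),s,(334.35,251.4)))
for psi in (160.5,70.5):
    for p in ([576,-288,130],[576,-288,59],[527.7,78.7,130]):
        q=robot.inverse_kinematics(p,[np.pi,0,np.radians(psi)]); print(psi,p,None if q is None else np.round(q,2))
E
```

```text
mill bases (side,z0) [ 772. -214.    0.] [ 750. -165.    0.] tops vs top cam (array([ 727.38978339, -141.89043713,  210.61129199]), np.float64(42.151692953618245)) (array([ 742.55883367, -195.21541838,  207.7751958 ]), np.float64(59.25543790619544))
shaker [ 678. -292.    0.]
handle: side top face @106 [ 573.2 -287.2  106. ] top hexagon @78 [ 575.5 -288.9   78. ] tri top face (array([ 573.26956693, -287.98191639,  106.92257275]), np.float64(0.7419714085278174))
160.5 [576, -288, 130] [-0.64  0.49  1.41  0.    1.24 -1.87]
160.5 [576, -288, 59] [-0.64  0.56  1.49  0.    1.09 -1.87]
160.5 [527.7, 78.7, 130] [-0.06  0.31  1.7   0.    1.14 -1.29]
70.5 [576, -288, 130] [-0.64  0.49  1.41  0.    1.24 -0.3 ]
70.5 [576, -288, 59] [-0.64  0.56  1.49  0.    1.09 -0.3 ]
70.5 [527.7, 78.7, 130] [-0.06  0.31  1.7  -0.    1.14  0.28]
```

```bash
python3 - <<'E'
from meas import *
import pickle; s,t=pickle.load(open('st.pkl','rb'))
def pl(d,a,b): e,r1=ray(d,*a); r2=ray(d,*b)[1]; n=np.cross(r1,r2); return n/np.linalg.norm(n),n/np.linalg.norm(n)@e
for row in (125,):
    n1,c1=pl(t,(20,126),(620,126)); n2,c2=pl(s,(380,8),(640,122))
    for y in (-300,0): 
        A=np.array([n1[[0,2]],n2[[0,2]]]); print(y,np.linalg.solve(A,[c1-n1[1]*y,c2-n2[1]*y]))
E
```

```text
-300 [631.24384142 538.44745186]
0 [638.65341647 504.076513  ]
```

```bash
cat >> h.py <<'E'
O=lambda psi:[np.pi,0,np.radians(psi)]
H=np.array([573.5,-287.6])
def st(m=''):
    print(m,'t',round(robot.current_t(),2),'tcp',np.round(robot.current_tcp_pos(),1),'yaw',np.degrees(robot.current_eef_rot()[2]).round(1),'w',round(robot.current_gripper_width()*93,1),'F',np.round(robot.current_contact_force(),1),'M',np.round(robot.current_ft_torque(),3))
E
python3 - <<'E'
from h import *
robot.move_ptp([470,0,180],O(100)); st('via')
robot.move_ptp([*H,165],O(70.5)); robot.move_gripper(.6)
print(robot.move_linear([*H,59],speed=150,f_stop=8)); st('down')
robot.move_gripper(.0); st('closed')
robot.move_gripper(.55); st('open')
robot.move_ptp([*H,59],O(160.5)); st('rot')
robot.move_gripper(0); st('closed')
robot.move_linear([*H,125],speed=120,f_stop=15); st('up')
for n in('side','top'): d=cam(n); cv2.imwrite(f'pics/{n}1.png',d['img'])
d=cam('side'); u,v=proj(d,[*H,100]).astype(int); t=cam('top'); a,b=proj(t,[*H,100]).astype(int)
f=lambda i:cv2.resize(i,(400,400),interpolation=cv2.INTER_CUBIC)
cv2.imwrite('pics/c4.png',np.hstack([f(d['img'][v-30:v+40,u-35:u+35]),f(t['img'][b-30:b+30,a-30:a+30])]))
E
```

```text
via t 2.82 tcp [470.1   0.7 180.1] yaw 100.1 w 92.7 F [-0.3 -0.1  0.6] M [-0.102 -0.036  0.03 ]
False
down t 5.62 tcp [ 574.1 -288.    59.9] yaw 70.5 w 55.6 F [0.3 1.1 0.3] M [-0.036  0.067 -0.   ]
closed t 6.21 tcp [ 573.7 -287.7   59.4] yaw 70.5 w 25.8 F [ 0.3 -0.1  2.4] M [0.001 0.156 0.033]
open t 6.84 tcp [ 573.5 -287.6   58.9] yaw 70.5 w 51.3 F [-0.  -0.1  0.1] M [-0.035  0.048  0.031]
rot t 8.24 tcp [ 573.5 -287.6   59. ] yaw 160.4 w 51.3 F [-0.6 -1.  -0.2] M [ 0.025 -0.003  0.024]
closed t 8.77 tcp [ 573.5 -287.6   59. ] yaw 160.5 w 25.5 F [0.1 0.2 0.3] M [ 0.038 -0.011  0.005]
up t 9.47 tcp [ 573.1 -287.3  124.4] yaw 160.5 w 25.4 F [-0.6 -0.2 -1.5] M [ 0.026 -0.003  0.048]
```

View pics/c4.png

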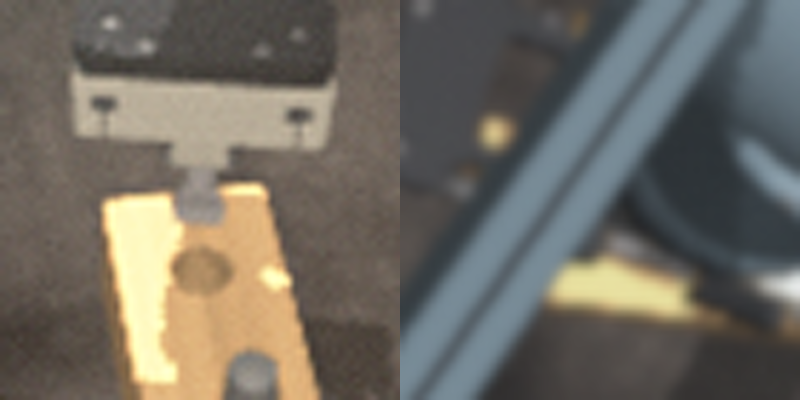

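The crop shows the empty bore, and the blade seen broadside by the side camera. So the blade's width runs along tool x, and the fingers are gripping across its thickness. Next I'll hover over the cap and compare the blade tip with its predicted pixel.

```bash
python3 - <<'E'
from meas import *
C=np.array([527.7,78.7])
robot.move_ptp([*C,128],O(213.9)); st('over')
robot.move_linear([*C,97],speed=60,f_stop=6); robot.sleep(.2); st('hover')
d=avg('side',8); p=np.array(robot.current_tcp_pos()); print('tip proj',proj(d,p-[0,0,49]).round(2),'well proj',proj(d,[*C,36]).round(2))
u,v=259,146; im=d['img'][v:v+30,u:u+40]
cv2.imwrite('pics/c5.png',cv2.resize(np.clip(im*1.1,0,255).astype(np.uint8),(800,600),interpolation=cv2.INTER_CUBIC))
import pickle; pickle.dump(d,open('hov.pkl','wb'))
E
```

```text
over t 11.05 tcp [528.4  77.8 128.1] yaw -146.2 w 25.8 F [ 0.8  0.5 -1.1] M [ 0.085 -0.015 -0.004]
hover t 11.92 tcp [528.   78.7  97.4] yaw -146.1 w 26.0 F [ 0.  -0.2 -0.5] M [ 0.113 -0.003  0.037]
tip proj [277.09 169.87] well proj [277.36 173.48]
```

View pics/c5.png

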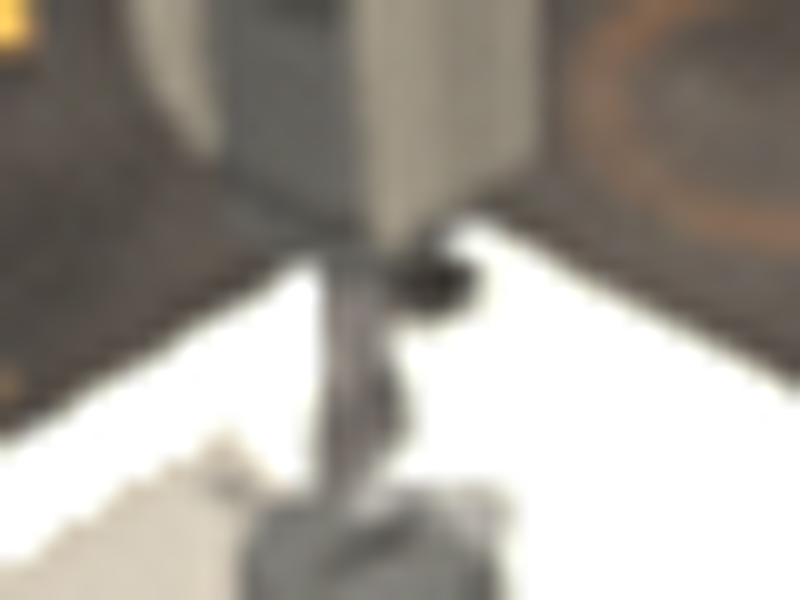

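The picture shows the blade (about x 320–405 px) hanging over the cap. Horizontally it is within 0.35 px (≈1 mm) of the prediction, and the slot lies directly beneath. I'll probe gently now: a blade in the slot should stop at TCP z≈80.5, and one on the cap's face at about 85.

```bash
python3 - <<'E'
from meas import *
C=np.array([528.,78.6]); n=np.array([-.558,.83])
for k in (0,1,-1,2,-2):
    c=C+k*n; robot.move_linear([*c,88],speed=40); 
    hit=robot.move_linear([*c,78],speed=12,f_stop=3); z=robot.current_tcp_pos()[2]; st(f'{k} {hit}')
    if z<82.8: break
    robot.move_linear([*c,87],speed=40)
E
```

```text
0 True t 13.57 tcp [527.9  78.6  77.9] yaw -146.1 w 25.8 F [ 0.3 -0.1  1.7] M [-0.044 -0.138 -0.002]
```

```bash
cat >> h.py <<'E'
def rd(n=10,dt=.02):
    F=[];M=[];Z=[]
    for _ in range(n): F.append(robot.current_contact_force());M.append(robot.current_ft_torque());Z.append(robot.current_tcp_pos()); robot.sleep(dt)
    return np.mean(F,0),np.mean(M,0),np.mean(Z,0)
E
python3 - <<'E'
from h import *
f,m,p=rd(); print(p.round(2),f.round(2),m.round(3))
z0=p[2]
for k in range(1,9):
    robot.move_linear([528,78.6,z0-k*.7],speed=10,f_stop=6); f,m,p=rd(8); print(k,p.round(2),f.round(2),m.round(3),round(robot.current_t(),2))
    if f[2]>5.2: break
E
```

```text
[527.92  78.6   77.79] [ 0.98 -0.03  1.72] [ 0.041 -0.209  0.007]
1 [527.98  78.6   77.07] [ 0.47 -0.08  2.63] [ 0.058 -0.018 -0.006] 14.12
2 [527.97  78.61  76.39] [0.06 0.02 3.22] [0.059 0.002 0.006] 14.5
3 [527.99  78.6   75.71] [-0.1   0.08  3.64] [0.076 0.056 0.012] 14.88
4 [527.99  78.61  75.01] [-0.42  0.2   3.96] [0.09  0.088 0.005] 15.27
5 [527.99  78.61  74.31] [-0.68 -0.11  4.77] [0.089 0.13  0.004] 15.65
6 [528.    78.6   73.63] [-0.35 -0.13  5.23] [ 0.093  0.174 -0.016] 16.03
```

```bash
cat > turn.py <<'E'
from h import *
def turn(a,end,z,step=3,mlim=.065,base=0.):
    while a<end-1e-6:
        a=min(a+(step if a<72 else 1.5),end)
        robot.move_linear([528,78.6,z],O(213.9-a),speed=20,f_stop=5)
        f,m,p=rd(4,.01); print(a,p[2].round(2),np.degrees(robot.current_eef_rot()[2]).round(1),f.round(1),m[2].round(3),round(robot.current_t(),2))
        if abs(m[2])>mlim or f[2]>8 or np.hypot(*f[:2])>7: print('STOP'); break
    return a
E
python3 - <<'E'
from turn import *
robot.move_linear([528,78.6,73.1],speed=10,f_stop=4); print(rd(6))
turn(0,18,73.1)
E
```

```text
(array([-1.77236792,  0.06180897,  8.21360319]), array([0.09058904, 0.36513811, 0.00232717]), array([528.02415985,  78.60903061,  73.50167374]))
3 73.52 -149.1 [-1.   0.3  7. ] 0.036 16.67
6 73.53 -152.1 [-0.5  0.4  6.9] -0.007 16.95
9 73.53 -155.1 [-0.1  0.5  6.4] 0.017 17.23
12 73.53 -158.1 [-0.2  0.2  6.4] -0.012 17.52
15 73.53 -161.1 [-0.   0.4  6.5] -0.006 17.8
18 73.55 -164.1 [-0.3  0.1  6.4] -0.0 18.08
```

```bash
sed -i 's/1.5),end/1.0),end/; s/a<72/a<73/' turn.py; python3 - <<'E'
from turn import *
a=turn(18,74,73.9,step=4,mlim=.07)
E
```

```text
22 74.1 -168.1 [ 0.2 -0.3  4.8] 0.017 18.37
26 73.99 -172.0 [ 0.8 -0.1  4.8] -0.004 18.65
30 73.94 -175.9 [0.7 0.1 5.1] -0.031 18.93
34 73.9 -179.9 [ 0.9 -0.4  5.2] 0.018 19.22
38 73.86 176.1 [ 0.5 -0.4  5.8] -0.018 19.5
42 73.85 172.1 [0.2 0.3 4.7] -0.036 19.78
46 73.86 168.1 [0.4 0.4 5. ] -0.034 20.07
50 73.86 164.1 [-0.   0.   5.2] -0.006 20.35
54 73.88 160.1 [-0.1  0.4  5.3] 0.003 20.63
58 73.88 156.1 [-0.1 -0.2  5. ] -0.017 20.92
62 73.91 152.1 [0.1 0.4 5.1] -0.009 21.2
66 73.91 148.1 [-0.1 -0.2  5.3] 0.003 21.48
70 73.92 144.1 [0.1 0.1 4.6] -0.013 21.77
74 73.9 140.1 [ 0.2 -0.4  5.1] -0.002 22.05
```

Torque is close to zero, so I'll check with a picture that the cap is really turning.

```bash
python3 - <<'E'
from meas import *
d=avg('side',6); u,v=259,154
cv2.imwrite('pics/c6.png',cv2.resize(np.clip(d['img'][v:v+30,u:u+40]*1.1,0,255).astype(np.uint8),(800,600),interpolation=cv2.INTER_CUBIC))
print(rd(30,.005))
E
```

```text
(array([ 0.02112728, -0.07376145,  4.97051604]), array([-0.03447973, -0.02312407, -0.0135006 ]), array([528.02440244,  78.59416465,  73.90939281]))
```

View pics/c6.png

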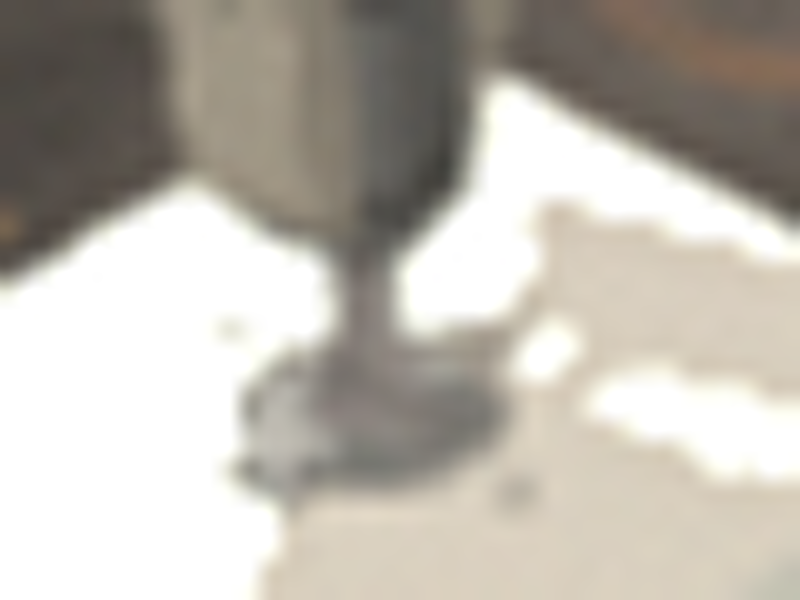

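```bash
python3 - <<'E'
from turn import *
a=turn(74,108,73.9,mlim=.07)
E
```

```text
75.0 73.92 138.9 [-0.7  0.1  5.1] 0.035 22.88
76.0 73.9 137.9 [-0.3  0.   4.8] 0.011 23.17
77.0 73.9 136.9 [0.3 0.  4.8] 0.015 23.45
78.0 73.89 135.9 [ 0.2 -0.2  4.4] 0.042 23.73
79.0 73.89 134.9 [-0.2  0.5  4.7] 0.012 24.02
80.0 73.88 133.9 [-0.2 -0.1  4.2] 0.009 24.3
81.0 73.91 132.9 [ 0.1 -0.1  4.9] 0.019 24.58
82.0 73.89 131.9 [-0.1  0.   5.2] 0.018 24.87
83.0 73.89 130.9 [-0.2 -0.   5. ] 0.027 25.15
84.0 73.9 129.9 [-0.5 -0.1  4.8] 0.022 25.43
85.0 73.9 128.9 [-0.2  0.2  5. ] 0.014 25.72
86.0 73.91 127.9 [-0.  -0.3  5.1] 0.011 26.0
87.0 73.91 126.9 [0.2 0.1 5.3] 0.032 26.28
88.0 73.9 125.9 [0.  0.2 5. ] 0.016 26.57
89.0 73.91 124.9 [ 0.3 -0.   4.8] -0.008 26.85
90.0 73.9 123.9 [0.  0.1 4.9] -0.011 27.13
91.0 73.9 122.9 [-0.1  0.1  4.7] 0.0 27.42
92.0 73.91 121.9 [-0.3  0.1  5.4] 0.008 27.7
93.0 73.89 120.9 [0.7 0.6 5.3] 0.019 27.98
94.0 73.91 119.9 [ 0.1 -0.1  5.2] 0.028 28.27
95.0 73.9 118.9 [ 0.1 -0.3  4.4] 0.007 28.55
96.0 73.89 117.9 [ 0.3 -0.1  5. ] 0.014 28.83
97.0 73.9 116.9 [-0.1  0.3  5.2] -0.026 29.12
98.0 73.89 115.9 [-0.1  0.2  5.3] 0.003 29.4
99.0 73.9 114.9 [-0.1  0.2  5.3] -0.002 29.68
100.0 73.9 113.9 [0.3 0.2 4.7] 0.01 29.97
101.0 73.91 112.9 [0.  0.2 4.9] 0.051 30.25
102.0 73.92 111.9 [0.6 0.  4.8] 0.067 30.53
103.0 73.93 110.9 [0.5 0.4 4.4] 0.075 30.82
STOP
```

```bash
python3 - <<'E'
from turn import *
f,m,p=rd(20,.01); print(m[2])
if m[2]<.085:
    robot.move_linear([528,78.6,73.9],O(213.9-104),speed=20,f_stop=5); f,m,p=rd(20,.01); print('104',f,m[2])
y=np.degrees(robot.current_eef_rot()[2])
for z in (75,76,77,78):
    robot.move_linear([528,78.6,z],speed=12); f,m,p=rd(6,.01); print(p[2].round(2),f.round(2),m[2].round(3))
st()
E
```

```text
0.09894650247410217
75.05 [1.38 0.17 4.3 ] 0.097
76.02 [0.94 0.56 3.79] 0.089
76.72 [ 2.26  0.67 -0.34] 0.073
77.8 [ 2.    2.16 -1.96] 0.076
 t 32.18 tcp [527.8  78.8  77.8] yaw 110.9 w 26.0 F [ 2.4  1.7 -1.9] M [ 0.342 -0.439  0.015]
```

The stop was felt at about 102°. On letting off, the spring force vanished at TCP z≈76.5, which is 4 mm below the start height, so the cap is flush in its pockets. I'll ease the twist off, withdraw, and check the cap from both views.

```bash
python3 - <<'E'
from meas import *
robot.move_linear([528,78.6,78],O(213.9-99.5),speed=20); print(rd(6,.01))
robot.move_linear([528,78.6,84],speed=25,f_stop=6); st()
robot.move_linear([528,78.6,128],speed=120,f_stop=8); st()
robot.move_ptp([*H,128],O(160.5)); st('over block'); 
t,s=avg('top',4),avg('side',4)
a=cv2.resize(t['img'][205:235,235:275].astype(np.uint8),(400,300),interpolation=cv2.INTER_CUBIC)
b=cv2.resize(s['img'][160:190,258:298].astype(np.uint8),(400,300),interpolation=cv2.INTER_CUBIC)
u,v=proj(s,[*H,70]).astype(int); c=cv2.resize(s['img'][v-22:v+23,u-30:u+30].astype(np.uint8),(400,300),interpolation=cv2.INTER_CUBIC)
cv2.imwrite('pics/c7.png',np.vstack([np.hstack([a,b]),np.hstack([c,c*0])]))
print('bore top px->',u,v)
E
```

```text
(array([ 1.43798735,  1.78601116, -1.327576  ]), array([ 0.25886444, -0.23213554,  0.03959666]), array([527.66794649,  78.6521124 ,  77.88620043]))
 t 32.88 tcp [527.8  78.4  84.2] yaw 114.4 w 25.9 F [ 0.7 -0.8 -0.9] M [-0.024  0.044  0.001]
 t 33.39 tcp [527.8  78.6 127.8] yaw 114.4 w 26.0 F [ 0.8  0.6 -1.3] M [-0.029  0.061 -0.021]
over block t 34.77 tcp [ 573.4 -286.5  127.4] yaw 160.5 w 25.9 F [ 0.1  0.5 -1.2] M [0.019 0.041 0.05 ]
bore top px-> 333 263
```

View pics/c7.png

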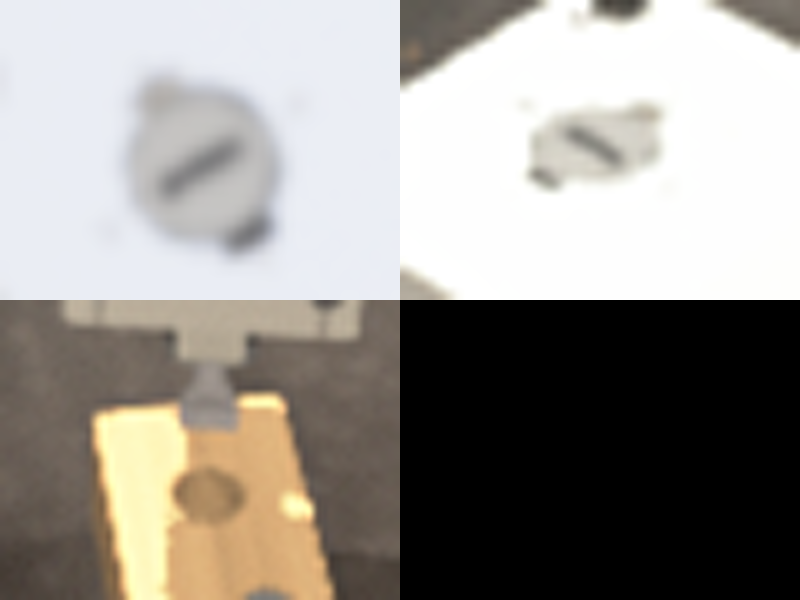

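The pictures show the slot turned about 97°, the cap's rim level with the scale, and both notches empty, so it is locked. The blade hangs above the empty bore. Now I'll put the driver back.

```bash
python3 - <<'E'
from meas import *
print(robot.move_linear([*H,63],speed=60,f_stop=6)); st()
if robot.current_tcp_pos()[2]<66:
    print(robot.move_linear([*H,57],speed=12,f_stop=3)); st('seat')
    if robot.current_tcp_pos()[2]<62:
        robot.move_gripper(.55); st('open')
        robot.move_linear([*H,150],speed=120,f_stop=8); st('up')
        robot.move_ptp([450,-100,190],O(140)); robot.sleep(.3)
        s,t=cam('side'),cam('top'); f=lambda i:cv2.resize(i,(400,400),interpolation=cv2.INTER_CUBIC)
        cv2.imwrite('pics/c8.png',np.hstack([f(s['img'][235:315,300:380]),f(t['img'][165:245,385:465])])); st()
E
```

```text
False
 t 36.41 tcp [ 573.9 -287.9   63.5] yaw 160.5 w 25.7 F [ 0.6  1.2 -1.5] M [-0.028 -0.    -0.042]
True
seat t 36.82 tcp [ 573.7 -287.7   59. ] yaw 160.5 w 25.6 F [ 0.2 -0.2  5. ] M [0.081 0.053 0.021]
open t 37.45 tcp [ 573.  -287.2   57.8] yaw 160.5 w 51.3 F [ 0.6 -0.3  0.3] M [0.007 0.02  0.041]
up t 38.37 tcp [ 573.  -287.3  149.2] yaw 160.5 w 50.9 F [ 0.   0.6 -0.7] M [ 0.015 -0.026  0.01 ]
 t 39.67 tcp [ 450.2 -100.4  189.7] yaw 140.0 w 51.0 F [0.1 0.1 0.6] M [-0.038  0.006  0.053]
```

View pics/c8.png

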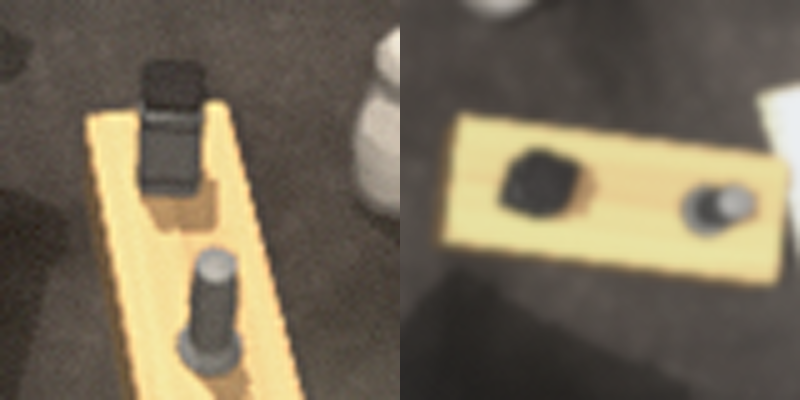

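The picture shows the stubby driver standing upright in its bore as before, with the slim driver and shaker where they were.

```bash
python3 -c "
from bench import robot
print(robot.hand_in())"
```

```text
the job is handed in; nothing more can be done
None
```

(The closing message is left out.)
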